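# Unbolt and hold open the spark guard of the tack-welding box

### The job

The angle-iron offcut in the tack-welding box has to be looked at. Draw the box's barrel bolt fully back, then lift the hinged spark guard by the cross grip at its front edge until it stands 45 degrees open, in line with the sloping steel setting arm at its side. Finish while still holding the grip with the guard still at that angle (it falls shut if let go), and leave the offcut and the loose things around the box where they are.

Things in the scene. Friction and masses are not known exactly. Their poses are not given: they have to be found in the camera images.
- tack_box: the fixed grey sheet-steel box, 250 x 290 mm base, walls 63 mm high; origin at the centre of its underside on the table. Its x axis points level from the front of the box (bolt and grip, towards the robot) to the hinge, y to the left along the hinge, z up
- guard_hinge (a point): middle of the guard's hinge axis, 66 mm above the table at the far side of the box; the axis runs along the box's y
- guard (a joint): opening angle of the spark guard, rad: 0 shut (level), grows as the front edge rises, stop at 1.2. The guard is a flat sheet 204 x 272 mm, 3 mm thick, about 0.6 kg (varies 0.75 to 1.3 times), with no spring or stay: it always falls shut. Beside its left edge a fixed flat steel setting arm, 130 mm long, rises at 45 degrees (0.785 rad) from the hinge towards the front
- guard_grip (a point): black round bar 36 mm long, 20 mm in diameter, parallel to the hinge (along its y), at the front of the guard on a flat stem 14 mm wide and 5 mm thick that joins the middle of the bar from the guard; this point is the bar's centre, 254 mm from the hinge axis, level with it when shut (66 mm above the table). Free space in front of, beside and above it; best pinched on its two end faces, between which it can turn as the guard rises. Its axes turn with the guard
- bolt (a joint): travel of the barrel bolt, m: 0 fully shot, 0.036 fully drawn. It slides along the box's -y (to the right), held by about 2 N of friction; while its rod lies over the steel tab of the guard (up to about 0.021) the guard cannot open
- bolt_knob (a point): centre of the bolt's black upright knob, 16 mm in diameter, 28 mm high, 114 mm above the table, at the front right of the box; it moves with the bolt. Its thinner steel neck, 12 mm in diameter, leaves the rod 40 mm below this point; the straps of the bolt stand 83 mm above the table
- workpiece: steel angle-iron offcut, 40 x 110 x 40 mm, lying loose inside the box; leave it there
- tape_measure: yellow tape measure, 38 x 99 x 65 mm, standing left of the box; bystander; origin at the centre of its underside
- cut_discs: stack of cutting discs, 117 mm across, 13 mm high, lying between the robot and the box on the right; bystander; origin at the centre of its underside
- pliers: blue long-nose pliers, 184 mm long, lying at the left; bystander; origin at the centre of its underside

How it is judged (in metres and radians):
On the way, in this order (a step that is already met when the one before it is completed fails the run):
1. the bolt is drawn back while the guard is still shut (value of joint bolt above 0.029 m and value of joint guard below 0.08 rad), for 0.2 s.
2. the guard is lifted (value of joint guard above 0.4 rad), for 0.1 s.
At the end, for the whole second after the job is handed in: the guard stands still at 45 degrees open (within about 5.5 degrees), the fingers hold its cross grip (contact force over 1 N, the grip between the fingers), and the bolt is drawn back (at least 29 of its 36 mm) (value of joint guard between 0.69 and 0.88 rad and velocity of joint guard between -0.1 and 0.1 rad/s and value of joint bolt above 0.029 m and contact force between the fingers and guard above 1 N and distance between the grasp point and guard_grip below 0.035 m); the arm keeps its last pose, push and grip.
It fails at once if the offcut in the box is shifted more than 20 mm (distance of workpiece from where it was at the start of the episode above 0.02 m).
It fails at once if the tape measure is shifted more than 20 mm (distance of tape_measure from where it was at the start of the episode above 0.02 m).
It fails at once if the cutting discs are shifted more than 20 mm (distance of cut_discs from where it was at the start of the episode above 0.02 m).
It fails at once if the pliers are shifted more than 20 mm (distance of pliers from where it was at the start of the episode above 0.02 m).
It also fails if it takes over 45 s, if anything falls off the work surface, if the arm or the gripper's body presses on something with over 40 N, if the wrist force passes 120 N, or if a joint passes its speed limit or range.

### The arm

A 6-joint arm with a two-finger parallel gripper is mounted at the origin on the work surface; the furniture and walls round the work are solid. World frame = base frame: x ahead of the robot, y to its left, z up, the work surface at z = 0. Lengths are in mm, angles in rad, forces in N, time in s.
With the tool pointing down it reaches from about 250 to 725 mm from the base axis. Payload 9.7 kg.
Tool frame: the origin (TCP) lies midway between the tips of the shut fingers; the grasp point (between the pads) lies 19 mm behind it (ctrl.grip_depth is the distance from the TCP to the grasp point, in mm); x points along the fingers, y is the direction in which the jaws open and shut, and the axes are right-handed (so a half turn about x gives the same grasp; the last joint's range is limited). The gripper opens to 85 mm and grips with 20 to 120 N. Pads are 22 mm wide; open, the fingers measure 114 mm over their backs; the gripper's body (76 mm by 85 mm) begins 54 mm behind the grasp point. The pads swing forward as they close: fully open they stand 13 mm farther back than shut.
Start: joints at [1.322, 0.087, 0.176, 1.66, 0, 1.571], TCP at [135.43, 533.062, 231.284] pointing down, gripper open.
Joint ranges: [-3.13, 3.13], [-0.85, 1.81], [-1.15, 1.24], [-2.2, 2.28], [-1.44, 1.52], [-3.14, 3.14]. Speed limits (rad/s): [2.22, 2.22, 2.57, 3.14, 3.14, 3.14].

### API

Orientations are given as a unit quaternion [w, x, y, z].
In Python, from rig import ctrl, snapshot, hand_in gives the robot as it stands. The module is installed in compiled form; this text tells all that it offers.
- The arm moves only by the shell command python3 -m crank 'ROWS'. ROWS is JSON, one flat list of numbers, 5 for each row, row after row: the shift along the tool's x, y, z in units of 0.025 m (1.0 is 0.025 m), then the turn about the tool's x in units of 5 degrees (1.0 is 5 degrees), then the gripper command: -1 is shut, 1 is fully open, values between are in proportion. In form: [x, y, z, spin, gripper, x, y, z, spin, gripper, ...]. A call has exactly 10 rows; each row shifts and turns the pose as measured when the row begins, along the tool's axes as they then stand; what a row does not reach is not made up. A row lasts 1/8 s, in which the tool goes at most 62.5 mm and 10.7 degrees, less where a joint would pass 70% of its speed; a pose out of reach is approached as far as the arm can. A call with a number of a shift or a turn outside -1 to 1 is refused whole. A call with a gripper value outside its range is refused whole. The fingers move at their own pace and stop on an object; the grip force is fixed at half the most. Time passes only in rows, so rows that do not move let the fingers close, or fill a call up. It gives the time, the measured TCP pose, the force and the opening at its end, in the units of the state.
- ctrl.state(): the state, without advancing time (a new reading comes with each control period).
- snapshot(name): name is "scene" or "top" or "wrist"; returns a dict with "color" (420x560x3 uint8, red, green, blue), "fx", "fy", "cx", "cy" (pixels), "D" ([k1, k2, p1, p2, k3] as OpenCV has them; the pictures are not rectified), "rvec" (rotation vector, rad) and "tvec" (3), from world to camera coordinates, as OpenCV has them; the wrist camera has in their place "T_tool_cam" (4x4, takes a point from camera to tool coordinates, whose origin is the TCP and whose axes are the tool frame's). Camera axes: x right, y down, z forward; pixel columns grow to the right and rows downward; lengths in mm; the calibration is good to about 2 mm. A picture is of the moment at which its call begins: read the wrist's pose just before it. There is no depth.
- hand_in(): hands the job in, once; it reports no verdict.
The state is a dict: "t": time; "q": joint angles; "joint_velocities": joint speeds; "effort": joint torques, N m; "eef_pos": TCP position; "tool_rot": TCP orientation; "contact_force": force on the tool from outside, world axes, zero at the start; "wrist_torque": the same for the moment, N m; "finger_gap": finger opening in mm.
Only numpy, scipy, OpenCV 4.12 (cv2) and the standard library are available. Lean on these libraries where they do the work, as an engineer would, in place of code of your own. Each camera call takes 0.05 s, during which the arm holds its last target.

## Working session

There is one attempt and no reset: what is moved stays moved. The work goes in short steps, Python scripts to look and compute and a shell command to move; the robot and the scene stay as the last step left them, time stands still between calls to the robot, and variables do not carry over. Pictures are saved under pics/ and viewed, and the job is handed in when it is done.

```bash
mkdir -p pics; python3 - <<'E'
from rig import ctrl, snapshot
import cv2
s=ctrl.state(); print(s, ctrl.grip_depth)
for n in ("scene","top"):
    d=snapshot(n); cv2.imwrite(f"pics/{n}0.png",d["color"][:,:,::-1]); print({k:v for k,v in d.items() if k!="color"})
E
```

```text
{'t': 0.0, 'q': array([ 1.32196913e+00,  8.74620279e-02,  1.75131507e-01,  1.65979401e+00,
       -1.27546390e-05,  1.57083811e+00]), 'joint_velocities': array([ 0.00066662,  0.00012839, -0.00107346,  0.00140686, -0.00095796,
        0.00031912]), 'effort': array([-1.21887431e-03, -5.20388997e+01,  4.64805722e+01,  1.61696831e-02,
       -1.09605342e-04, -8.22965973e-06]), 'eef_pos': array([135.39459535, 532.83966366, 230.58064578]), 'tool_rot': array([ 0.7015855 ,  0.08729504,  0.70169307, -0.08822808]), 'contact_force': array([-0.03641448, -0.31928677,  0.35626838]), 'wrist_torque': array([ 0.00710501, -0.03129027,  0.02074217]), 'finger_gap': 85.56859788808127} 18.700000000000003
{'fx': 426.5140444613069, 'fy': 426.5140444613069, 'cx': 275.3762159118802, 'cy': 204.50038756502536, 'D': array([-0.103796,  0.      ,  0.      ,  0.      ,  0.      ]), 'rvec': array([ 2.16975734, -0.78757621,  0.3360982 ]), 'tvec': array([-382.82617812,  334.92882341,  984.58693216])}
{'fx': 479.38450566652534, 'fy': 479.38450566652534, 'cx': 280.2693654155396, 'cy': 213.46029016363795, 'D': array([-0.06601361,  0.        ,  0.        ,  0.        ,  0.        ]), 'rvec': array([ 2.14462634, -2.19006061,  0.10386877]), 'tvec': array([  72.78932175,  538.6567102 , 1296.03321391])}
```

View pics/scene0.png

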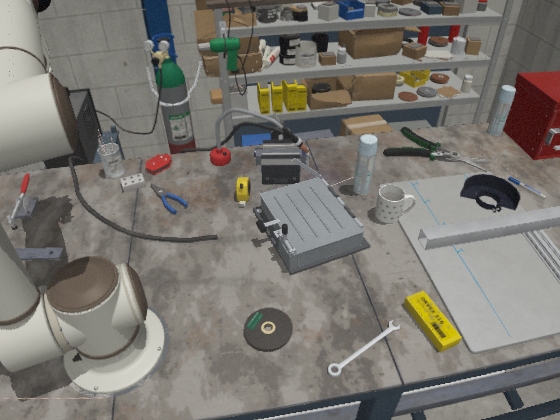

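View pics/top0.png

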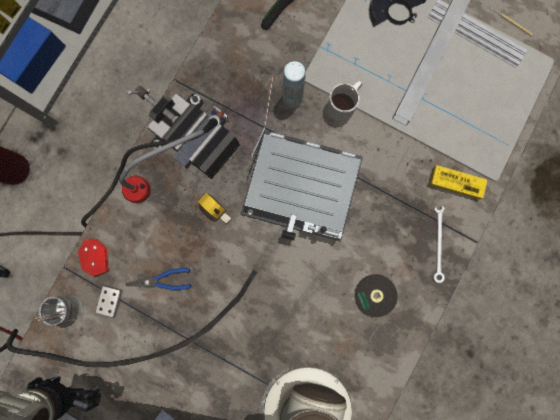

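The scene view shows the box near (310,222), with the bolt and grip near (270,230). In the top view the box is near (303,185) and the grip and bolt near (290-310,230). I'll zoom in on both.

```bash
python3 - <<'E'
import cv2
a=cv2.imread("pics/top0.png")[125:250,230:370]; cv2.imwrite("pics/topz.png",cv2.resize(a,None,fx=5,fy=5,interpolation=cv2.INTER_CUBIC)[:600])
a=cv2.imread("pics/scene0.png")[170:280,240:380]; cv2.imwrite("pics/scz.png",cv2.resize(a,None,fx=5,fy=5,interpolation=cv2.INTER_CUBIC))
E
```

```text
(no output)
```

View pics/topz.png

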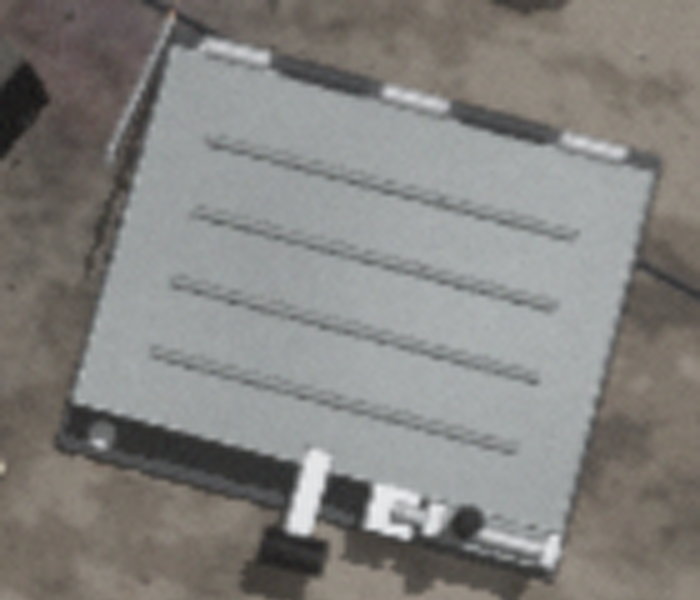

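View pics/scz.png

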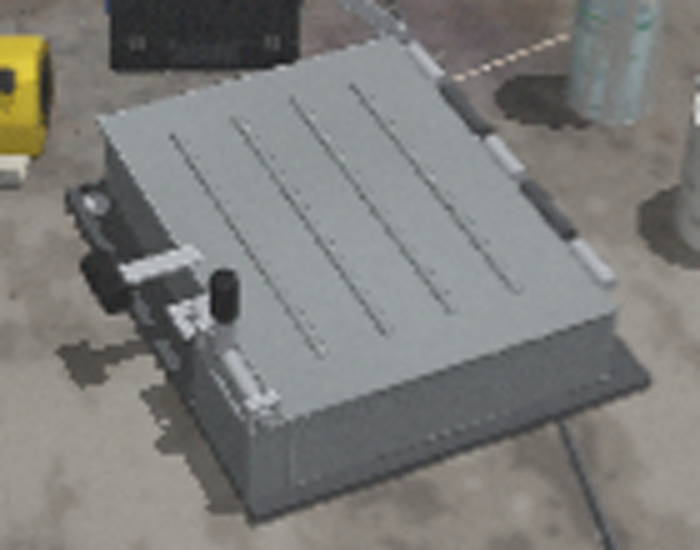

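In the zooms, the top view has the knob top at (467,520), the grip at (293,550) and the middle hinge knuckle at (415,98). The scene view has the knob at (224,296) and the grip at (107,280). Next I triangulate these.

```bash
cat > h.py <<'E'
import numpy as np, cv2
CAL={'scene':dict(f=426.5140444613069,cx=275.3762159118802,cy=204.50038756502536,k=-0.103796,r=[2.16975734,-0.78757621,0.3360982],t=[-382.82617812,334.92882341,984.58693216]),
'top':dict(f=479.38450566652534,cx=280.2693654155396,cy=213.46029016363795,k=-0.06601361,r=[2.14462634,-2.19006061,0.10386877],t=[72.78932175,538.6567102,1296.03321391])}
def ray(n,uv):
    c=CAL[n];K=np.array([[c['f'],0,c['cx']],[0,c['f'],c['cy']],[0,0,1]])
    p=cv2.undistortPoints(np.array([[uv]],float),K,np.array([c['k'],0,0,0,0]))[0,0]
    R=cv2.Rodrigues(np.array(c['r']))[0];t=np.array(c['t'])
    d=R.T@np.array([p[0],p[1],1]);return -R.T@t,d/np.linalg.norm(d)
def plane(n,uv,z):
    o,d=ray(n,uv);return o+d*(z-o[2])/d[2]
def tri(a,b):
    o1,d1=ray('top',a);o2,d2=ray('scene',b)
    s=np.linalg.lstsq(np.c_[d1,-d2],o2-o1,rcond=None)[0]
    p,q=o1+s[0]*d1,o2+s[1]*d2
    return (p+q)/2,np.linalg.norm(p-q)
zt=lambda u,v:((u+.5)/5-.5+230,(v+.5)/5-.5+125)
zs=lambda u,v:((u+.5)/5-.5+240,(v+.5)/5-.5+170)
E
python3 - <<'E'
from h import *
np.set_printoptions(precision=1,suppress=True)
print("knob top",plane('top',zt(467,520),128), "knob sc@114",plane('scene',zs(224,296),114),"tri top",tri(zt(467,520),zs(224,275)))
print("grip",plane('top',zt(293,550),70),plane('scene',zs(107,280),68),tri(zt(293,550),zs(107,280)))
fl=plane('top',zt(170,45),67);fr=plane('top',zt(655,165),67);nl=plane('top',zt(72,405),67);nr=plane('top',zt(558,535),67)
print(fl,fr,nl,nr,np.linalg.norm(fl-fr),np.linalg.norm(fl-nl),np.linalg.norm(nr-fr),np.linalg.norm(nr-nl))
for a,b in((fl,fr),(nl,nr)):
    v=a-b; print("yaw of y",np.degrees(np.arctan2(-v[0],v[1])))
for a,b in((nl,fl),(nr,fr)):
    v=b-a; print("yaw of x",np.degrees(np.arctan2(v[1],v[0])))
print("hinge",plane('top',zt(415,98),69))
print("scene fl, fr,nr",plane('scene',zs(390,40),67),plane('scene',zs(612,308),67),plane('scene',zs(255,425),67),plane('scene',zs(100,120),67))
print("discs",plane('top',(376,296),13),"tape",plane('top',(211,207),65))
E
```

```text
knob top [488.9 -46.7 128. ] knob sc@114 [489.9 -47.4 114. ] tri top (array([489.4, -47. , 129. ]), np.float64(1.366656197521254))
grip [478.8  41.4  70. ] [479.   40.9  68. ] (array([479.1,  41.3,  67.6]), np.float64(0.319775258409631))
[756.  102.3  67. ] [ 683.8 -159.8   67. ] [559.3 158.2  67. ] [ 484.  -100.2   67. ] 271.8600100430953 204.4971110088992 208.50012059109739 269.1944334943579
yaw of y -15.413817840736327
yaw of y -16.257654650355907
yaw of x -15.874207924901894
yaw of x -16.605972390145322
hinge [723.  -30.4  69. ]
scene fl, fr,nr [752.   98.5  67. ] [ 677.  -156.5   67. ] [471.1 -94.2  67. ] [563.  155.4  67. ]
discs [ 307.6 -197.2   13. ] tape [557.7 247.4  65. ]
```

The views agree to about 2 mm. The knob is at (489,-47,~114) and the grip at (479,41,~67). The box yaw is about -16°, and grip plus 254 mm along x gives (723,-29), which matches the measured hinge. Next I work out the moves to the knob.

```bash
cat >> h.py <<'E'
from scipy.spatial.transform import Rotation as Ro
bx=np.array([np.cos(np.radians(16)),-np.sin(np.radians(16)),0]);by=np.array([-bx[1],bx[0],0])
KNOB=np.array([489.4,-47,114]);GRIP=np.array([479,41.3,66.]);GD=18.7
def where(target=None):
    from rig import ctrl
    np.set_printoptions(precision=2,suppress=True)
    s=ctrl.state();q=s['tool_rot'];R=Ro.from_quat([q[1],q[2],q[3],q[0]]).as_matrix()
    v=R.T@by;a=np.degrees(np.arctan2(v[2],v[1]));a=(a+90)%180-90
    print("t",s['t'],"tcp",s['eef_pos'],"gap",s['finger_gap'],"F",s['contact_force'],"q",s['q'])
    print("R",R.tolist());print("spin units needed",a/5)
    if target is not None:
        d=target-s['eef_pos'];print("delta",d,"tool units now",R.T@d/25)
        R2=R@Ro.from_rotvec([np.radians(a),0,0]).as_matrix();print("R2",R2.round(2).tolist(),"units after spin",R2.T@d/25)
    print("by tool",R.T@by,"bx tool",R.T@bx)
    return s,R
E
python3 -c "
from h import *
where(KNOB-np.array([0,0,GD])+[0,0,80])"
```

```text
t 0.1 tcp [135.38 532.85 230.64] gap 85.23367768928541 F [-0.32  0.43  0.17] q [1.32 0.09 0.18 1.66 0.   1.57]
R [[-0.00033251397751721257, 0.24627745140631851, 0.9691993119907087], [-0.0011746169588593286, 0.9691986007659269, -0.2462776736701271], [-0.9999992548544498, -0.0012203287172248417, -3.2990410738287235e-05]]
spin units needed 0.34852968956605535
delta [ 354.02 -579.85  -55.34] tool units now [  2.24 -18.99  19.44]
R2 [[-0.0, 0.28, 0.96], [-0.0, 0.96, -0.28], [-1.0, -0.0, 0.0]] units after spin [  2.24 -18.39  20.01]
by tool [-0.    1.    0.03] bx tool [ 0.   -0.03  1.  ]
```

```bash
python3 -m crank '[0,-0.92,1,0.35,1, 0,-0.92,1,0,1, 0,-0.92,1,0,1, 0,-0.92,1,0,1, 0,-0.92,1,0,1, 0,-0.92,1,0,1, 0,-0.92,1,0,1, 0,-0.92,1,0,1, 0,-0.92,1,0,1, 0,-0.92,1,0,1]'; python3 -c "
from h import *
where(KNOB-np.array([0,0,GD])+[0,0,80])"
```

```text
t: 1.35
eef_pos: [316.2, 234.8, 227.4]
tool_rot: [0.7, 0.095, 0.701, -0.1]
contact_force: [0.1, 0.3, 0.3]
finger_gap: 85.2
t 1.35 tcp [316.19 234.8  227.42] gap 85.17975269780901 F [0.09 0.26 0.28] q [ 0.64 -0.28 -0.17  1.69 -0.    0.92]
R [[-0.0031231530375997463, 0.27237896504354075, 0.9621849849778958], [-0.0070033018294037575, 0.9621601235832364, -0.27239465917998085], [-0.9999705994070978, -0.0075892020727644505, -0.001097421208445859]]
spin units needed 0.03863656780116287
delta [ 173.21 -281.8   -52.12] tool units now [ 2.14 -8.94  9.74]
R2 [[-0.0, 0.28, 0.96], [-0.01, 0.96, -0.28], [-1.0, -0.01, -0.0]] units after spin [ 2.14 -8.91  9.77]
by tool [-0.01  1.    0.  ] bx tool [-0. -0.  1.]
```

```bash
python3 -m crank '[0.1,-0.9,1,0.04,1, 0.1,-0.9,1,0,1, 0.1,-0.9,1,0,1, 0.1,-0.9,1,0,1, 0.1,-0.9,1,0,1, 0.1,-0.9,1,0,1, 0.1,-0.9,1,0,1, 0.1,-0.9,1,0,1, 0.1,-0.9,1,0,1, 0.1,-0.9,0.9,0,1]'; python3 - <<'E'
from h import *
from rig import snapshot
where(KNOB-np.array([0,0,GD])+[0,0,40])
d=snapshot("wrist"); cv2.imwrite("pics/w1.png",d["color"][:,:,::-1]); print({k:v for k,v in d.items() if k!="color"})
E
```

```text
t: 2.6
eef_pos: [495.7, -60.8, 200.6]
tool_rot: [0.698, 0.096, 0.702, -0.101]
contact_force: [0.3, 0.6, -0.1]
finger_gap: 85.4
t 2.6 tcp [495.66 -60.82 200.57] gap 85.42235210093244 F [ 0.34  0.57 -0.12] q [-0.12 -0.04 -0.01  1.6  -0.01  0.16]
R [[-0.006237299029165422, 0.2765870720092113, 0.960968619517928], [-0.0068681497099434274, 0.9609527969377067, -0.2766270966068951], [-0.9999569613840301, -0.008325482266513834, -0.004094108529019147]]
spin units needed -0.011828354337336578
delta [ -6.26  13.82 -65.27] tool units now [ 2.61  0.48 -0.38]
R2 [[-0.01, 0.28, 0.96], [-0.01, 0.96, -0.28], [-1.0, -0.01, -0.0]] units after spin [ 2.61  0.48 -0.38]
by tool [-0.01  1.   -0.  ] bx tool [-0.  0.  1.]
{'fx': 341.23077287204137, 'fy': 341.23077287204137, 'cx': 277.163305929593, 'cy': 209.98348654830085, 'D': array([-0.03,  0.  ,  0.  ,  0.  ,  0.  ]), 'T_tool_cam': array([[   0.  ,   -0.32,    0.95, -142.04],
       [   1.  ,   -0.  ,   -0.  ,   -1.16],
       [   0.  ,    0.95,    0.32,  -81.66],
       [   0.  ,    0.  ,    0.  ,    1.  ]])}
```

View pics/w1.png

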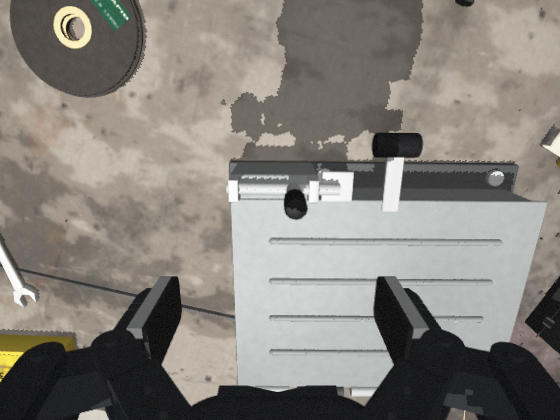

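The wrist view shows the knob at about (295,204), the grip bar at (397,146) and the bolt at the front edge. I'll check these positions against the earlier measurements.

```bash
cat >> h.py <<'E'
def wray(d,s,R,uv,z):
    K=np.array([[d['fx'],0,d['cx']],[0,d['fy'],d['cy']],[0,0,1]])
    p=cv2.undistortPoints(np.array([[uv]],float),K,np.array(d['D']))[0,0]
    T=d['T_tool_cam'];o=R@T[:3,3]+s['eef_pos'];v=R@(T[:3,:3]@np.array([p[0],p[1],1]))
    return o+v*(z-o[2])/v[2]
E
python3 - <<'E'
from h import *
from rig import snapshot
s,R=where(KNOB-np.array([0,0,GD])+[0,0,40])
d=snapshot("wrist")
print(wray(d,s,R,(296,208),128),wray(d,s,R,(295.5,203),114),wray(d,s,R,(397,145),68))
E
```

```text
t 2.65 tcp [496.79 -63.26 199.64] gap 85.88235981418215 F [-1.71 -0.94 -1.65] q [-0.12 -0.03 -0.01  1.6  -0.01  0.16]
R [[-0.006544102167859944, 0.27766366140828197, 0.9606560601277462], [-0.008057735086965334, 0.9606308001442502, -0.27771125061741053], [-0.9999461223646428, -0.00955808283940171, -0.0040491258748321934]]
spin units needed -0.024758556934406782
delta [ -7.39  16.26 -64.34] tool units now [ 2.57  0.57 -0.45]
R2 [[-0.01, 0.28, 0.96], [-0.01, 0.96, -0.28], [-1.0, -0.01, -0.0]] units after spin [ 2.57  0.57 -0.45]
by tool [-0.01  1.   -0.  ] bx tool [-0.  0.  1.]
[489.09 -50.09 128.  ] [490.03 -50.09 114.  ] [479.88  38.43  68.  ]
```

The wrist check agrees within 3 mm. Now align over the knob and descend.

```bash
python3 -m crank '[0,0.4,-0.3,0,1, 0,0.2,-0.15,0,1, 0.5,0,0,0,1, 0.5,0,0,0,1, 0.5,0,0,0,1, 0.5,0,0,0,1, 0.5,0,0,0,1, 0.3,0,0,0,1, 0,0,0,0,1, 0,0,0,0,1]'; python3 -c "
from h import *
where(KNOB-np.array([0,0,GD]))"
```

```text
t: 3.95
eef_pos: [486.6, -41.7, 123.9]
tool_rot: [0.697, 0.096, 0.703, -0.102]
contact_force: [0.7, -0.4, -0.4]
finger_gap: 85.0
t 3.95 tcp [486.61 -41.68 123.88] gap 85.04362237328674 F [ 0.69 -0.43 -0.37] q [-0.08 -0.07 -0.18  1.46 -0.01  0.2 ]
R [[-0.00910414887894262, 0.2767484713798397, 0.9608992653041797], [-0.0067129486002615035, 0.9609005212627458, -0.2768124356998325], [-0.9999360233506345, -0.008970609004170016, -0.0068903831398557935]]
spin units needed -0.014089128355794855
delta [  2.79  -5.32 -28.58] tool units now [ 1.14 -0.16  0.17]
R2 [[-0.01, 0.28, 0.96], [-0.01, 0.96, -0.28], [-1.0, -0.01, -0.01]] units after spin [ 1.14 -0.16  0.17]
by tool [-0.01  1.   -0.  ] bx tool [-0.01  0.    1.  ]
```

```bash
python3 -m crank '[0.4,-0.2,0.15,0,1, 0.4,-0.04,0.03,0,1, 0.3,0,0,0,1, 0,0,0,0,1, 0,0,0,0,-1, 0,0,0,0,-1, 0,0,0,0,-1, 0,0,0,0,-1, 0,0,0,0,-1, 0,0,0,0,-1]'; python3 - <<'E'
from h import *
from rig import snapshot
s,R=where(KNOB-np.array([0,0,GD]))
d=snapshot("wrist"); cv2.imwrite("pics/w2.png",d["color"][:,:,::-1])
E
```

```text
t: 5.2
eef_pos: [489.8, -49.3, 95.6]
tool_rot: [0.698, 0.096, 0.702, -0.101]
contact_force: [0.1, 0.6, -0.5]
finger_gap: 14.4
t 5.2 tcp [489.8  -49.32  95.63] gap 14.405098604217768 F [ 0.08  0.56 -0.49] q [-0.1  -0.05 -0.23  1.4  -0.01  0.18]
R [[-0.007291484702895534, 0.2767334100523948, 0.9609190673577046], [-0.006494044624882039, 0.9609112439392472, -0.2767804340186259], [-0.9999523296813893, -0.008258391605028559, -0.00520935052194732]]
spin units needed -0.013673975159002793
delta [-0.4   2.32 -0.33] tool units now [ 0.01  0.08 -0.04]
R2 [[-0.01, 0.28, 0.96], [-0.01, 0.96, -0.28], [-1.0, -0.01, -0.01]] units after spin [ 0.01  0.08 -0.04]
by tool [-0.01  1.   -0.  ] bx tool [-0.01  0.    1.  ]
```

View pics/w2.png

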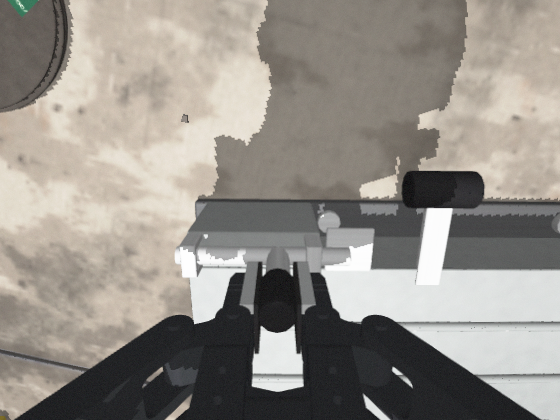

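The knob at (278,300) is between the fingers. Now draw the bolt.

```bash
python3 -m crank '[0,-0.2,0,0,-1, 0,-0.2,0,0,-1, 0,-0.2,0,0,-1, 0,-0.2,0,0,-1, 0,-0.2,0,0,-1, 0,-0.2,0,0,-1, 0,-0.2,0,0,-1, 0,-0.2,0,0,-1, 0,0,0,0,-1, 0,0,0,0,-1]'; python3 - <<'E'
from h import *
from rig import snapshot
s,R=where()
print("travel",-(s['eef_pos']-[489.8,-49.32,95.6])@by,(s['eef_pos']-[489.8,-49.32,95.6])@bx)
d=snapshot("wrist"); cv2.imwrite("pics/w3.png",d["color"][:,:,::-1])
E
```

```text
t: 6.5
eef_pos: [481.1, -78.8, 95.6]
tool_rot: [0.699, 0.103, 0.702, -0.089]
contact_force: [-0.0, 0.8, -0.4]
finger_gap: 13.9
t 6.5 tcp [481.1  -78.78  95.62] gap 13.916230782285245 F [-0.02  0.8  -0.37] q [-0.17 -0.07 -0.24  1.4   0.02  0.1 ]
R [[-0.00043120585198763717, 0.2684612065313521, 0.9632903999569621], [0.020782994362834123, 0.9630848344819819, -0.26839461383591123], [-0.9997839172575381, 0.019904325623949726, -0.005994715558570007]]
spin units needed 0.08620621676095368
by tool [0.02 1.   0.01] bx tool [-0.01 -0.01  1.  ]
travel 30.716192388365897 -0.24363868637951713
```

View pics/w3.png

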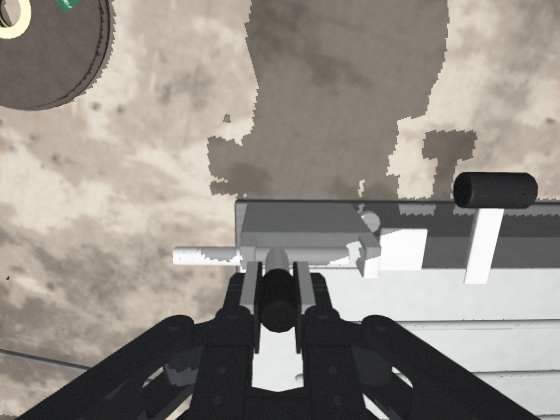

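The bolt is drawn about 31 mm, so I'll pull on to the stop, then open and rise.

```bash
python3 -m crank '[0,-0.2,0,0,-1, 0,-0.2,0,0,-1, 0,-0.15,0,0,-1, 0,0,0,0,-1, 0,0,0,0,-1, 0,0,0,0,1, 0,0,0,0,1, 0,0,0,0,1, 0,0,0,0,1, 0,0,0,0,1]'; python3 - <<'E'
from h import *
from rig import snapshot
s,R=where()
print("travel",-(s['eef_pos']-[489.8,-49.32,95.6])@by,(s['eef_pos']-[489.8,-49.32,95.6])@bx)
d=snapshot("wrist"); cv2.imwrite("pics/w4.png",d["color"][:,:,::-1])
E
```

```text
t: 7.8
eef_pos: [480.9, -80.4, 95.9]
tool_rot: [0.701, 0.111, 0.7, -0.075]
contact_force: [0.1, -0.6, 0.9]
finger_gap: 85.5
t 7.8 tcp [480.9  -80.38  95.89] gap 85.53317259260234 F [ 0.12 -0.59  0.9 ] q [-0.2  -0.07 -0.24  1.4   0.05  0.07]
R [[0.008045639134726335, 0.260193178697483, 0.9655230589945606], [0.050526106679125896, 0.9642151883185742, -0.2602617589267131], [-0.9986903325029054, 0.050878093272808594, -0.0053888208506164825]]
spin units needed 0.18306984969878784
by tool [0.05 1.   0.02] bx tool [-0.01 -0.02  1.  ]
travel 32.307197085982196 0.0016595092704477703
```

View pics/w4.png

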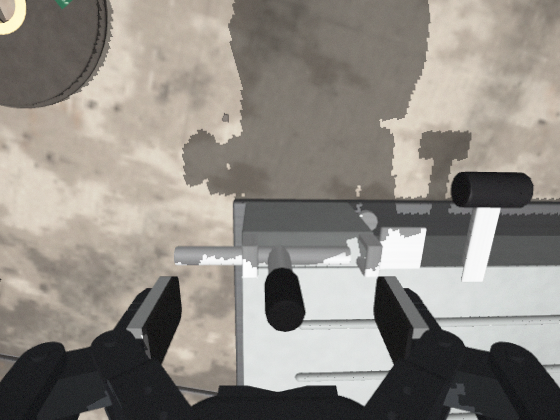

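The fingers are open with the knob at about (285,300). The tool tilted by 3° when the bolt met its stop, which is harmless. Next I rise and measure the bolt.

```bash
python3 -m crank '[-0.5,0,0,0.18,1, -0.6,0,0,0,1, -0.6,0,0,0,1, -0.6,0,0,0,1, -0.6,0,0,0,1, -0.5,0.5,-0.1,0,1, 0,0.9,-0.1,0,1, 0,0.9,-0.1,0,1, 0,0.9,0,0,1, 0,0.9,0,0,1]'; python3 - <<'E'
from h import *
from rig import snapshot
where(GRIP-np.array([0,0,GD]))
s,R=where(GRIP-np.array([0,0,GD]))
d=snapshot("wrist"); cv2.imwrite("pics/w5.png",d["color"][:,:,::-1])
d=snapshot("scene"); cv2.imwrite("pics/s5.png",cv2.resize(d["color"][170:280,240:380,::-1],None,fx=5,fy=5,interpolation=cv2.INTER_CUBIC))
E
```

```text
t: 9.1
eef_pos: [502.3, 20.0, 196.4]
tool_rot: [0.701, 0.118, 0.698, -0.081]
contact_force: [1.2, 0.1, 0.1]
finger_gap: 84.9
t 9.1 tcp [502.32  20.01 196.41] gap 84.86669707275566 F [1.24 0.09 0.15] q [ 0.01 -0.05 -0.03  1.58  0.05  0.29]
R [[0.011784231427975855, 0.2783657570811686, 0.9604028515025763], [0.05056097208981464, 0.9590750293524803, -0.27860128530549166], [-0.9986514507028891, 0.05184200379197161, -0.0027724811718586317]]
spin units needed -0.0354088249600494
delta [ -23.32   21.29 -149.11] tool units now [ 5.99  0.25 -1.12]
R2 [[0.01, 0.28, 0.96], [0.05, 0.96, -0.28], [-1.0, 0.05, -0.0]] units after spin [ 5.99  0.25 -1.12]
by tool [ 0.05  1.   -0.  ] bx tool [-0.  0.  1.]
t 9.1 tcp [502.32  20.01 196.41] gap 84.86669707275566 F [1.24 0.09 0.15] q [ 0.01 -0.05 -0.03  1.58  0.05  0.29]
R [[0.011784231427975855, 0.2783657570811686, 0.9604028515025763], [0.05056097208981464, 0.9590750293524803, -0.27860128530549166], [-0.9986514507028891, 0.05184200379197161, -0.0027724811718586317]]
spin units needed -0.0354088249600494
delta [ -23.32   21.29 -149.11] tool units now [ 5.99  0.25 -1.12]
R2 [[0.01, 0.28, 0.96], [0.05, 0.96, -0.28], [-1.0, 0.05, -0.0]] units after spin [ 5.99  0.25 -1.12]
by tool [ 0.05  1.   -0.  ] bx tool [-0.  0.  1.]
```

View pics/w5.png

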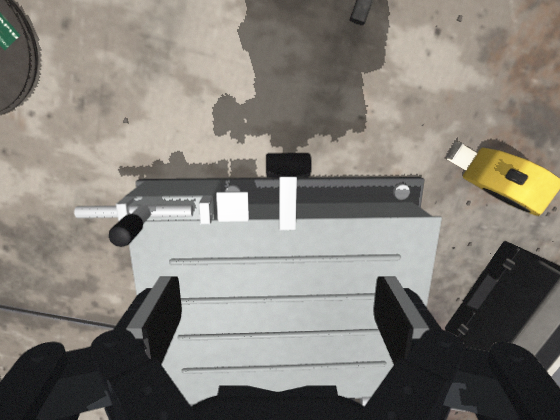

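View pics/s5.png

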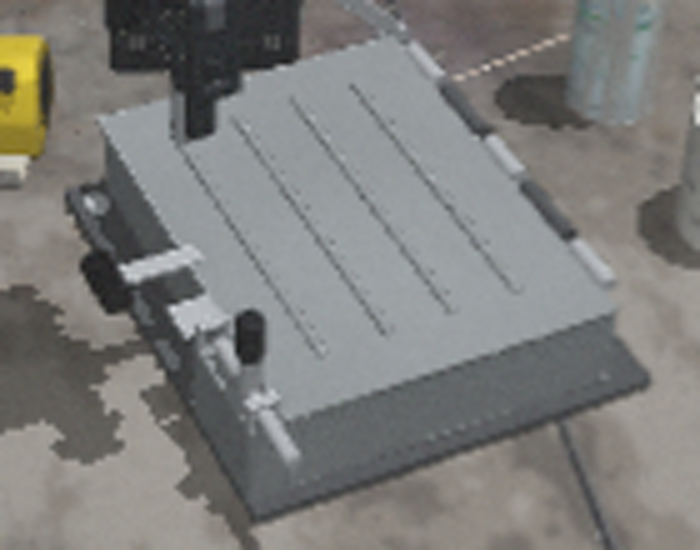

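The scene view shows the knob now at (249,336) against the right strap, with the rod clear of the guard tab. The wrist view has the grip at (289,163).

```bash
python3 - <<'E'
from h import *
from rig import snapshot
s,R=where()
k=plane('scene',zs(249.5,337),114);k0=plane('scene',zs(224,296),114)
print("bolt travel",-(k-k0)@by,(k-k0)@bx,k)
d=snapshot("wrist")
g=wray(d,s,R,(289,163),68);print("grip",g)
g2=np.array([479,40.5,66.])
where(g2+[0,0,65])
where(g2-R[:,0]*-GD)
E
```

```text
t 9.2 tcp [502.53  20.74 196.3 ] gap 85.29887469096317 F [-0.15 -0.64 -0.28] q [ 0.01 -0.05 -0.03  1.58  0.05  0.29]
R [[0.011731176310939395, 0.2763556760662898, 0.9609838291086412], [0.05093884469569038, 0.9596369646254503, -0.27659018461529195], [-0.9986328722826174, 0.0521961342476322, -0.0028195684373973906]]
spin units needed -0.011388835704008216
by tool [ 0.05  1.   -0.  ] bx tool [-0.  0.  1.]
bolt travel 32.77608905615701 -0.517859519468037 [480.37 -78.74 114.  ]
grip [477.77  43.42  68.  ]
t 9.25 tcp [502.26  19.77 196.15] gap 85.602926332347 F [ 0.11 -0.01  0.13] q [ 0.01 -0.05 -0.03  1.58  0.05  0.29]
R [[0.011460439595647631, 0.2766525585395092, 0.9609016704001601], [0.05048748336227114, 0.9595789997961, -0.27687390121508476], [-0.998658936948956, 0.05168660371759343, -0.0029702942819780365]]
spin units needed -0.014777779966169646
delta [-23.26  20.73 -65.15] tool units now [ 2.63  0.4  -1.12]
R2 [[0.01, 0.28, 0.96], [0.05, 0.96, -0.28], [-1.0, 0.05, -0.0]] units after spin [ 2.63  0.41 -1.12]
by tool [ 0.05  1.   -0.  ] bx tool [-0.  0.  1.]
t 9.25 tcp [502.26  19.77 196.15] gap 85.602926332347 F [ 0.11 -0.01  0.13] q [ 0.01 -0.05 -0.03  1.58  0.05  0.29]
R [[0.011460439595647631, 0.2766525585395092, 0.9609016704001601], [0.05048748336227114, 0.9595789997961, -0.27687390121508476], [-0.998658936948956, 0.05168660371759343, -0.0029702942819780365]]
spin units needed -0.014777779966169646
delta [ -23.04   21.69 -148.82] tool units now [ 5.98  0.27 -1.11]
R2 [[0.01, 0.28, 0.96], [0.05, 0.96, -0.28], [-1.0, 0.05, -0.0]] units after spin [ 5.98  0.27 -1.11]
by tool [ 0.05  1.   -0.  ] bx tool [-0.  0.  1.]
```

```bash
python3 - <<'E'
from h import *
from rig import snapshot
a=cv2.imread("pics/scene0.png");b=snapshot("scene")["color"][:,:,::-1].copy()
P=[]
for im,(x,y) in((a,(285,229)),(b,(290,237))):
    w=im[y-9:y+7,x-6:x+7].max(2);w=np.clip(100-w.astype(float),0,None);w[w<40]=0
    yy,xx=np.mgrid[y-9:y+7,x-6:x+7];c=((xx*w).sum()/w.sum(),(yy*w).sum()/w.sum());p=plane('scene',c,114);P.append(p);print(c,p,(w>0).sum())
print(-(P[1]-P[0])@by,(P[1]-P[0])@bx)
E
```

```text
(np.float64(283.91904559011505), np.float64(229.012782275245)) [488.43350744 -47.16310507 114.        ] 45
(np.float64(289.05526544821583), np.float64(237.28416013925153)) [478.83920453 -78.76906549 114.        ] 45
33.026147401735415 -0.5108525250902445
```

Mask centroids give a bolt travel of about 33 mm, above the required 29 mm, and the arm met firm resistance there, so it is at the stop. Next, go to the grip.

```bash
python3 -m crank '[0,0.15,-0.6,0,1, 0,0.15,-0.5,0,1, 0.6,0,0,0,1, 0.7,0,0,0,1, 0.7,0,0,0,1, 0.7,0,0,0,1, 0.6,0,0,0,1, 0.4,0,0,0,1, 0,0,0,0,1, 0,0,0,0,1]'; python3 - <<'E'
from h import *
from rig import snapshot
s,R=where()
where(np.array([479,41.5,66.])+R[:,0]*GD)
d=snapshot("wrist"); cv2.imwrite("pics/w6.png",d["color"][:,:,::-1])
E
```

```text
t: 10.55
eef_pos: [475.9, 38.3, 96.2]
tool_rot: [0.7, 0.118, 0.699, -0.082]
contact_force: [0.7, 0.1, -0.2]
finger_gap: 85.3
t 10.55 tcp [475.93  38.35  96.22] gap 85.25699280364307 F [ 0.66  0.09 -0.19] q [ 0.05 -0.11 -0.28  1.39  0.05  0.33]
R [[0.008980569401422112, 0.2797467674101159, 0.9600318200439073], [0.049920496007849424, 0.9587479937612008, -0.2798396479007277], [-0.9987128183074236, 0.050438384019152294, -0.005354994489258802]]
spin units needed -0.050238103905468276
by tool [ 0.05  1.   -0.  ] bx tool [-0.01  0.    1.  ]
t 10.55 tcp [475.93  38.35  96.22] gap 85.25699280364307 F [ 0.66  0.09 -0.19] q [ 0.05 -0.11 -0.28  1.39  0.05  0.33]
R [[0.008980569401422112, 0.2797467674101159, 0.9600318200439073], [0.049920496007849424, 0.9587479937612008, -0.2798396479007277], [-0.9987128183074236, 0.050438384019152294, -0.005354994489258802]]
spin units needed -0.050238103905468276
delta [  3.23   4.09 -48.9 ] tool units now [1.96 0.09 0.09]
R2 [[0.01, 0.28, 0.96], [0.05, 0.96, -0.28], [-1.0, 0.05, -0.01]] units after spin [1.96 0.09 0.09]
by tool [ 0.05  1.   -0.  ] bx tool [-0.01  0.    1.  ]
```

View pics/w6.png

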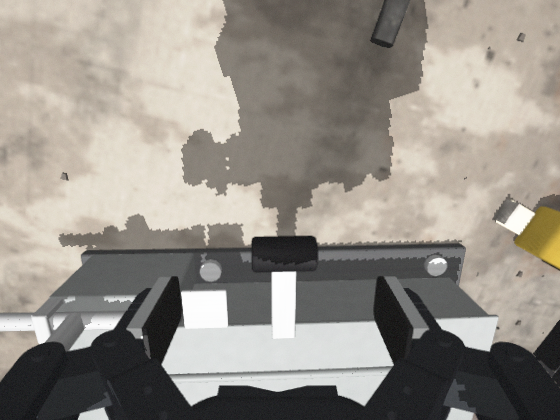

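The bar (285,254) is centred between the fingers, which still sit above it. Descend and close.

```bash
python3 -m crank '[0.5,0.09,0.09,0,1, 0.5,0,0,0,1, 0.5,0,0,0,1, 0.45,0,0,0,1, 0,0,0,0,1, 0,0,0,0,-1, 0,0,0,0,-1, 0,0,0,0,-1, 0,0,0,0,-1, 0,0,0,0,-1]'; python3 - <<'E'
from h import *
from rig import snapshot
s,R=where()
print("grasp pt",s['eef_pos']-R[:,0]*GD)
d=snapshot("wrist"); cv2.imwrite("pics/w7.png",d["color"][:,:,::-1])
E
```

```text
t: 11.85
eef_pos: [480.2, 43.6, 45.5]
tool_rot: [0.701, 0.118, 0.699, -0.081]
contact_force: [0.1, 2.2, -2.3]
finger_gap: 35.2
t 11.85 tcp [480.18  43.58  45.53] gap 35.218059589166074 F [ 0.08  2.22 -2.32] q [ 0.06 -0.08 -0.35  1.29  0.05  0.34]
R [[0.011073033176880132, 0.2789443816975677, 0.9602434169811452], [0.05207275030508762, 0.958838423395283, -0.2791367164966157], [-0.9985819028061383, 0.05309340580721571, -0.003908151463621112]]
spin units needed -0.04182174320145009
by tool [ 0.05  1.   -0.  ] bx tool [-0.  0.  1.]
grasp pt [479.98  42.61  64.21]
```

View pics/w7.png

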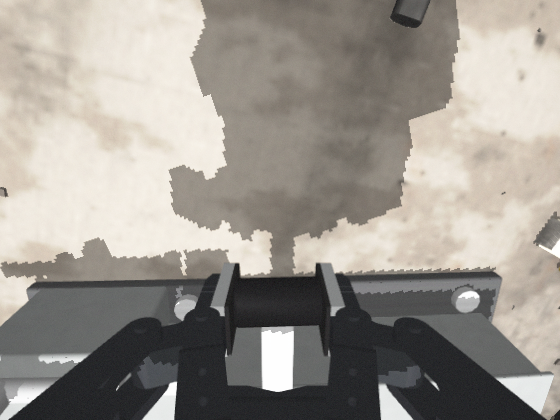

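The bar is pinched on its end faces, with a gap of about 35 mm. Now lift along the arc.

```bash
python3 -m crank '[-0.44,0.02,0.01,0,-1, -0.44,0.02,0.03,0,-1, -0.44,0.02,0.05,0,-1, -0.44,0.02,0.07,0,-1, -0.43,0.02,0.09,0,-1, -0.43,0.02,0.11,0,-1, -0.43,0.02,0.12,0,-1, -0.42,0.02,0.14,0,-1, -0.41,0.02,0.16,0,-1, -0.40,0.02,0.18,0,-1]'; cat >> h.py <<'E'
def arc():
    s,R=where();g=s['eef_pos']-R[:,0]*GD
    d=g-[479.98,42.61,64.21]
    print("disp bx,by,z",d@bx,d@by,d[2]);a=np.arctan2(d[2],254-d@bx);print("angle",a,"r",np.hypot(d[2],254-d@bx))
    for th in(.785,): 
        t=254*((np.cos(a)-np.cos(th))*bx+(np.sin(th)-np.sin(a))*np.array([0,0,1])) 
        print("to go tool units",R.T@(t-by*(d@by))/25)
    print("up in tool",R[2])
E
python3 -c "
from h import *
arc()"
```

```text
t: 13.15
eef_pos: [505.3, 36.1, 157.9]
tool_rot: [0.701, 0.119, 0.699, -0.08]
contact_force: [4.9, 3.6, -7.7]
finger_gap: 35.2
t 13.15 tcp [505.28  36.11 157.85] gap 35.16999268060032 F [ 4.88  3.65 -7.66] q [ 0.04 -0.05 -0.1   1.5   0.05  0.32]
R [[0.010616497330328212, 0.2788168694630557, 0.9602856050609404], [0.053422813759305285, 0.9588100368170016, -0.2789790606282459], [-0.9985155446734285, 0.05426293948728965, -0.0047159774941177846]]
spin units needed -0.03995173743838336
by tool [ 0.05  1.   -0.  ] bx tool [-0.  0.  1.]
disp bx,by,z 26.194197653943807 -0.29116826311830396 112.31683264647923
angle 0.45806221503596667 r 253.98928024282372
to go tool units [-2.69  0.16  1.91]
up in tool [-1.    0.05 -0.  ]
```

```bash
python3 -m crank '[-0.37,0.02,0.19,0,-1, -0.36,0.02,0.21,0,-1, -0.35,0.02,0.22,0,-1, -0.34,0.02,0.23,0,-1, -0.33,0.02,0.25,0,-1, -0.32,0.02,0.26,0,-1, -0.31,0.02,0.27,0,-1, -0.15,0,0.15,0,-1, 0,0,0,0,-1, 0,0,0,0,-1]'; python3 - <<'E'
from h import *
arc()
from rig import snapshot
for n in("scene","top","wrist"):
    d=snapshot(n); cv2.imwrite(f"pics/{n}8.png",d["color"][:,:,::-1])
a=cv2.imread("pics/scene8.png")[110:270,200:400]; cv2.imwrite("pics/s8z.png",cv2.resize(a,None,fx=3.7,fy=3.7,interpolation=cv2.INTER_CUBIC))
E
```

```text
t: 14.4
eef_pos: [551.1, 22.6, 224.9]
tool_rot: [0.7, 0.119, 0.7, -0.081]
contact_force: [1.2, 2.8, -5.6]
finger_gap: 35.1
t 14.4 tcp [551.06  22.6  224.89] gap 35.14037975264147 F [ 1.24  2.79 -5.62] q [0.01 0.08 0.15 1.64 0.05 0.3 ]
R [[0.008127325294562948, 0.27925969687636226, 0.9601812163774496], [0.0531461945364326, 0.958735181204423, -0.2792889799602158], [-0.9985536683573156, 0.05329985010714773, -0.0070496374873862955]]
spin units needed -0.04369860184064578
by tool [ 0.05  1.   -0.  ] bx tool [-0.01  0.    1.  ]
disp bx,by,z 73.97498736166811 -0.6398733922403689 179.354847954496
angle 0.783533384703617 r 254.12037828598463
to go tool units [-0.01  0.03  0.01]
up in tool [-1.    0.05 -0.01]
```

View pics/s8z.png

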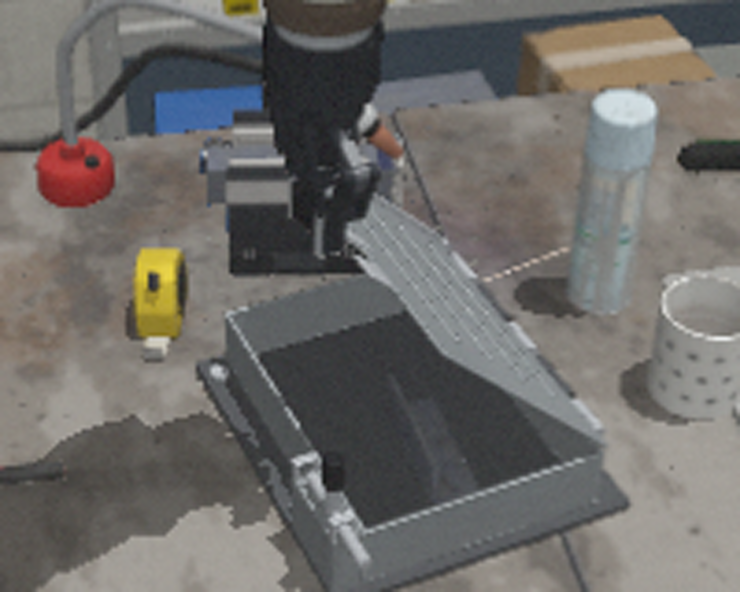

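View pics/wrist8.png

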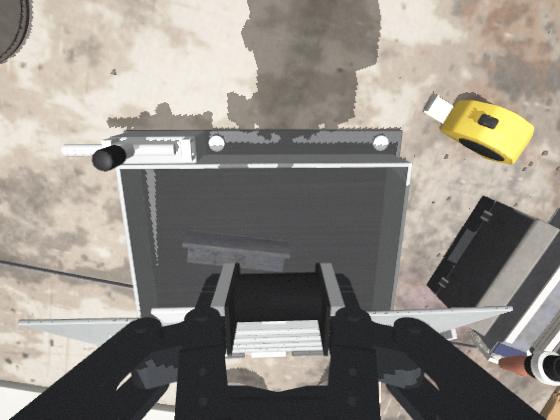

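View pics/top8.png

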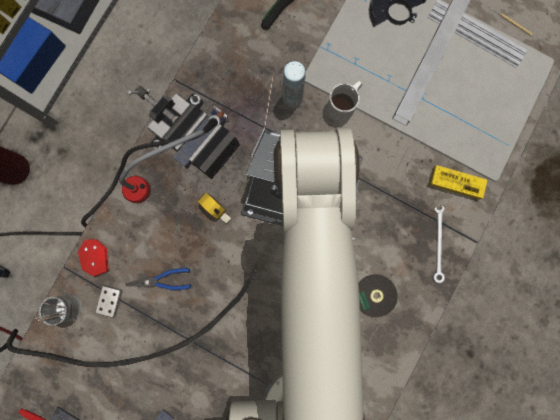

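The guard is up in line with the arm at 0.784 rad, the bar at (280,297) is between the fingers, and the knob is at the same pixel as when drawn. The tape, discs and pliers are unmoved. One last stillness check, then hand in.

```bash
python3 - <<'E'
from h import *
arc()
from rig import hand_in
print(hand_in())
E
```

```text
t 14.55 tcp [551.05  22.58 224.84] gap 34.91732142088051 F [ 1.56  2.73 -5.22] q [0.01 0.08 0.15 1.64 0.05 0.3 ]
R [[0.008238917069747664, 0.27920768233390814, 0.960195391767345], [0.05308540764392515, 0.9587518212271467, -0.2792434149427833], [-0.998555987284036, 0.05327302712777464, -0.006922776888451054]]
spin units needed -0.04315107113139902
by tool [ 0.05  1.   -0.  ] bx tool [-0.01  0.    1.  ]
disp bx,by,z 73.95823655974493 -0.6586898775297284 179.30312031331903
angle 0.7833426392477227 r 254.0957408867164
to go tool units [-0.01  0.03  0.01]
up in tool [-1.    0.05 -0.01]
the job is handed in; nothing more can be done
None
```

I drew the bolt back, lifted the guard to 45° by its cross grip, and handed the job in at 14.6 s with the fingers still holding the grip. No verdict is reported, so what follows is from my own checks.

- **Guard:** the grip's path works out to 0.783 rad (target 0.785), with its distance from the hinge axis at 254 mm as given. The pose held still over the last readings.
- **Hold:** the gap was about 35 mm on the 36 mm bar, and the wrist picture showed the bar between the fingers.
- **Bolt:** the pull stopped against firm resistance, which I took as the end stop. Pictures put its travel at about 33 mm and tool travel gave about 32 mm. That falls short of the nominal 36 mm but clears the 29 mm needed. The knob may also have moved 2 mm or so while the fingers closed on it. It had not moved from there in the last picture.
- **Loose things:** by eye, the tape measure, discs and pliers were where they started in the last pictures. The offcut was visible inside the box; it was hidden before, so I had no earlier view to compare it with, but nothing reached into the box.
- **Side effect:** the tool tilted about 3° when the bolt met its stop and stayed tilted, which did not affect the grip.

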